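Clamp a horseshoe in the hold-down jig

ROBOT

A 6-joint arm with a two-finger parallel gripper is mounted at the origin on a cart in front of the work surface, level with it; the furniture and walls round the work are solid. World frame = base frame: x ahead of the robot, y to its left, z up, the work surface at z = 0. Lengths are in m, angles in rad, forces in N, time in s.
With the tool pointing down it reaches from about 0.35 to 0.775 m from the base axis. Payload 7.3 kg.
Tool frame: the origin (TCP) lies at the very end of the fingers, on their centre line; the grasp point (between the pads) lies 19 mm behind it; z points along the fingers, y is the line along which they close (so a half turn about z gives the same grasp; the last joint's range is limited). The gripper opens to 92 mm and grips with 3 to 60 N. Pads are 19 mm wide; open, the fingers measure 130 mm over their backs; the gripper's body (75 mm by 190 mm) begins 47 mm behind the grasp point.
Start: joints at [-1.415, 0.342, 1.524, -0, 1.275, -0.146], TCP at [0.156, -0.501, 0.227] pointing down, gripper open.
Joint ranges: [-2.53, 2.53], [-0.77, 2.02], [0.04, 2.7], [-1, 4.14], [0.28, 2.66], [-3.11, 3.11]. Speed limits (rad/s): [2.57, 2.57, 3.14, 3.14, 3.14, 3.14].

INTERFACE

Orientations are given as [roll, pitch, yaw] about the fixed x, y, z axes, in that order (R = Rz(yaw) Ry(pitch) Rx(roll)).
In Python, from cell import * gives the robot as it stands.
- The arm moves only by the tool step_arm, never from a script. Its argument "commands" is a list of rows, each a list of 7 numbers: the opening, from 0 (shut) to 1 (fully open), then the shift along the world's x, y, z in cm, then the turn, a rotation vector about the world's x, y, z in rad. A call has 1 to 5 rows; each row is the pose to reach, as a shift and turn from the pose commanded when the call began; what a row does not reach only later rows make up. A row lasts 1/12 s, in which the tool goes at most 41.7 mm and 7.16 degrees, less where a joint would pass 70% of its speed; a pose out of reach is approached as far as the arm can. A call with a gripper value outside its range is refused whole. The fingers move at their own pace and stop on an object; "grip_force" is the grip in N (left out, the last holds). Time passes only in rows, so rows that repeat a pose let the fingers close. It gives the time, the measured TCP pose, the force, the opening and the grip force at its end, in the units of the state.
- observe(): the state, without advancing time (a new reading comes with each control period).
- read_camera(name): name is "scene" or "top" or "wrist"; returns the picture (480x640x3 uint8, red, green, blue); there is no depth.
- camera_model(name): a dict with "vfov" (degrees; the focal length in pixels is half the picture's height over the tangent of half this angle, whatever the lens; pixels are square), "cx", "cy" (the principal point, pixels), "world_to_cam" (4x4, takes a point from world to camera coordinates). Camera axes: x right, y up, looking along -z (the intrinsics and any distortion apply to the point x, -y, -z); pixel columns grow to the right and rows downward; lengths in m; the calibration is good to about 2 mm. The wrist camera is an equidistant fisheye: a pixel r from the principal point sees the ray r / f radians off the axis. A picture is of the moment at which its call begins: read the wrist's pose just before it. camera_model takes no time and is no camera call; for the wrist camera it gives the pose at the moment of the call.
- hand_in(): hands the job in; it is judged then, once.
The state is a dict: "time": time; "qpos": joint angles; "qvel": joint speeds; "joint_efforts": joint torques, N m; "tool_pos": TCP position; "tool_rot": TCP orientation; "contact_force": force on the tool from outside, world axes, zero at the start; "torque": the same for the moment, N m; "opening": finger opening in m; "grip_force": force on a finger pad.
Only numpy, scipy, OpenCV 4.12 (cv2) and the standard library are available. Lean on these libraries where they do the work, as an engineer would, in place of code of your own. Each camera call takes 0.05 s, during which the arm holds its last target. There are 200 camera calls.

TASK

Get the grey steel horseshoe ready for drilling its heels: raise the red-knobbed lever on the blue hold-down jig all the way, slide the shoe back between the guides until both heels touch the stop bar, then swing the lever firmly down so that the presser bar clamps both branches of the shoe. Leave the hoof, tape measure, tin and mug where they are.

Things in the scene. Friction and masses are not known exactly. Their poses are not given: they have to be found in the camera images.
- jig: Blue hold-down jig, fixed; the table is its floor. Origin: on the table, middle of the front face of the steel stop bar (180 mm along y, 18 mm high). x points away from the jig's open front into the stop, y left, z up. Guides 16 mm high: inner faces y = +-77 mm from x = -50 to -4 mm, in front flaring to +-112 mm at x = -105 mm. Blue head: x -45 to 73, y +-25, z 56 to 90 mm.
- lever (a joint): Lever angle, rad. 0: down, arm leaning to the jig's front (-x), 0.5 rad above level; grows as the knob swings up and back (+x); 1.2: fully up (end stop), just past upright. Stays where left (friction: 2 to 5 N at the knob). Lifts the presser bar 16.7 mm per rad. With the shoe under the bar it comes to a firm stop at about 0.36; a push of 10 to 14 N at the knob there clamps it.
- knob (a point): Centre of the red ball knob, 24 mm in diameter, at the end of the lever, a 10 mm round rod. It swings in the jig's plane y = 0, 85 mm from the hinge, which runs along y at x = -25 mm, z = 102 mm of the jig in a clevis (to z = 115 mm) on top of the head.
- toe (a point): Outermost point of the toe of the loose grey horseshoe, half-way up its 10 mm thickness. It lies flat in front of the jig, heels towards the stop; 137 mm toe to heels, 144 mm wide, web 25 mm, 0.36 kg; toe outline an arc of 73 mm radius. Axes: x from toe to heels along its centre line, z up. Heel points: 137 mm ahead, +55 and -49 mm in y; with both on the stop the toe is at x = -137 mm of the jig.
- heel_left (a point): Rear end of the shoe's left heel (seen from its toe), half-way up; x = 0 in the jig's frame when it touches the stop.
- heel_right (a point): Rear end of the shoe's right heel, half-way up; x = 0 in the jig's frame when it touches the stop.
- presser: The steel presser bar under the jig's head, 144 x 20 x 14 mm (along y, x, z of the jig), centred at x = -25 mm; origin at the centre of its underside. Underside 4 mm above the table with the lever at 0 (blocks the 10 mm thick shoe), 24 mm at 1.2.
- shoe: The same grey steel horseshoe as a whole; origin near its middle on its underside (axes turned, use the toe and heel points).
- hoof_model: Brown hoof specimen, 118x126x70 mm, bystander, origin under its centre.
- tape_measure: Dark tape measure, 61x84x58 mm, bystander, origin under its centre.
- grease_tin: Red round tin with a grey lid, 64 mm wide, 47 mm high, bystander, origin under its centre.
- mug: Grey-green enamel mug, 86x95x85 mm, bystander, origin under its centre.

How it is judged:
On the way, in this order (a step that is already met when the one before it is completed fails the run):
1. the lever is raised all the way (1.05 rad or more) (value of joint lever above 1.05 rad), for 0.2 s.
2. with the lever still up, the shoe lies flat with both heels within 4 mm of the stop (x of heel_left in the frame of jig between -0.004 and 0.006 m and x of heel_right in the frame of jig between -0.004 and 0.006 m and x of toe in the frame of jig below -0.12 m and height (world z) of toe below 0.01 m and y of heel_left in the frame of jig above 0.035 m and y of heel_right in the frame of jig below -0.035 m and value of joint lever above 0.9 rad), for 0.2 s.
At the end, for the whole second after the job is handed in: The shoe lies flat in the jig, at rest, with both heels within 4 mm of the stop bar, the lever is down (below 0.45 rad) and the presser bar presses on the shoe with more than 2 N (x of heel_left in the frame of jig between -0.004 and 0.006 m and x of heel_right in the frame of jig between -0.004 and 0.006 m and x of toe in the frame of jig below -0.12 m and height (world z) of toe below 0.01 m and y of heel_left in the frame of jig above 0.035 m and y of heel_right in the frame of jig below -0.035 m and value of joint lever below 0.45 rad and contact force between presser and shoe above 2 N and linear speed of shoe below 0.01 m/s); the robot touches nothing.
It fails at once if the hoof, tape measure, tin or mug is moved more than 30 mm (distance of any of hoof_model, tape_measure, grease_tin, mug from where it was at the start of the episode above 0.03 m).
It also fails if it takes over 64 s, if anything falls off the work surface, if the arm or the gripper's body presses on something with over 40 N, if the wrist force passes 120 N, or if a joint passes its speed limit or range.

## Working session

There is one attempt and no reset: what is moved stays moved. The work goes in short steps, Python scripts to look and compute and a tool call to move; the robot and the scene stay as the last step left them, time stands still between calls to the robot, and variables do not carry over. Pictures are saved under pics/ and viewed, at most 10 in all, crops included, and the job is handed in when it is done.

Besides the shell and the picture viewer there is one more tool, called after "Request:" as a command line: name --pt "numbers of a row" for each row, then --argument value for the rest. step_arm: Moves the arm, as the interface text tells. Its arguments: {"type":"object","properties":{"commands":{"type":"array"},"grip_force":{"type":"number"}},"required":["commands"]}

```bash
mkdir -p pics; ls
cat > h.py <<'E'
from cell import *
import numpy as np, cv2
def ray(n,u,v,M=None):
    M=M or camera_model(n); W=np.linalg.inv(np.array(M["world_to_cam"]))
    f=240/np.tan(np.radians(M["vfov"])/2); x=(u-M["cx"]);y=(v-M["cy"])
    if n=="wrist":
        r=np.hypot(x,y)+1e-9; t=r/f; d=np.array([np.sin(t)*x/r,-np.sin(t)*y/r,-np.cos(t)])
    else: d=np.array([x/f,-y/f,-1])
    return W[:3,3],W[:3,:3]@d
def onz(n,u,v,z,M=None):
    o,d=ray(n,u,v,M); return o+d*(z-o[2])/d[2]
def proj(n,p,M=None):
    M=M or camera_model(n); c=np.array(M["world_to_cam"])@np.r_[p,1]
    f=240/np.tan(np.radians(M["vfov"])/2)
    x,y,z=c[0],-c[1],-c[2]
    if n=="wrist":
        r=np.hypot(x,y); t=np.arctan2(r,z); return np.array([M["cx"]+f*t*x/r,M["cy"]+f*t*y/r])
    return np.array([M["cx"]+f*x/z,M["cy"]+f*y/z])
def snap(n,name):
    im=read_camera(n); im=np.ascontiguousarray(im[:,:,::-1]); cv2.imwrite("pics/"+name+".png",im); return im
E
python3 - <<'E'
from h import *
for n in("scene","top"):
    snap(n,n+"0"); M=camera_model(n); print({k:v for k,v in M.items() if k!="world_to_cam"}, np.linalg.inv(M["world_to_cam"])[:3].round(3).tolist())
print(observe())
E
```

```text
pics
{'vfov': 51.529358690314275, 'cx': 318.5950108190366, 'cy': 231.24516763699577} [[-0.767, 0.319, -0.557, -0.032], [-0.642, -0.381, 0.665, 0.633], [-0.001, 0.868, 0.497, 0.621]]
{'vfov': 52.49856856670393, 'cx': 333.4258121793587, 'cy': 236.5014995683866} [[-0.021, 0.992, -0.121, 0.433], [-1.0, -0.022, -0.006, -0.084], [-0.008, 0.121, 0.993, 1.179]]
{'time': 0.1, 'qpos': array([-1.41500213e+00,  3.42618239e-01,  1.52489514e+00,  1.08471719e-05,
        1.27540156e+00, -1.45968466e-01]), 'qvel': array([-1.33250515e-04, -5.42195025e-04, -3.13829888e-03, -4.58270586e-05,
        2.01759871e-04,  7.63766565e-04]), 'joint_efforts': array([ 1.90107348e-03, -4.32006419e+01, -2.44694960e+01,  7.19109247e-02,
        5.26167301e-02, -5.11969688e-05]), 'tool_pos': array([ 0.15601709, -0.50091417,  0.22614172]), 'tool_rot': array([-3.14028594e+00, -2.02589900e-04,  3.01759365e-01]), 'contact_force': array([-0.03631154, -0.36419766, -0.92428368]), 'torque': array([-0.01450824, -0.05453998,  0.01883966]), 'grip_force': 0.0, 'opening': 0.09200729755582465}
```

View pics/scene0.png

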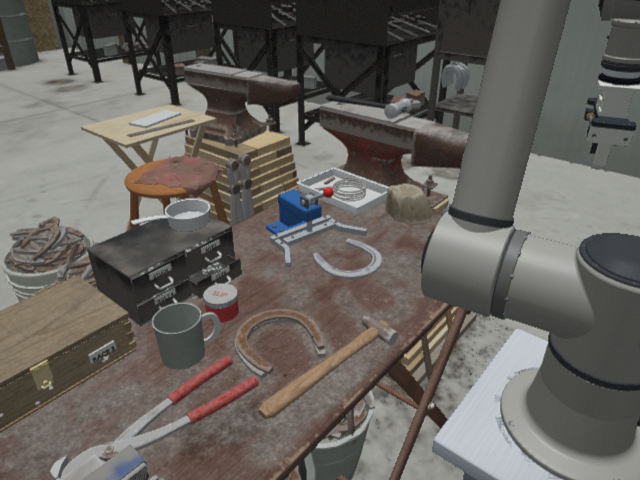

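View pics/top0.png

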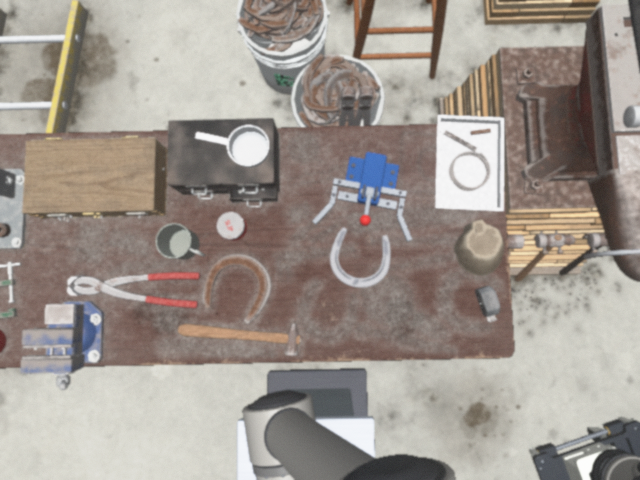

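The scene view shows the blue jig near (300,215), the knob at (328,192) and the shoe near (350,258). The top view shows the jig at (372,180), the knob at (365,220), and the shoe with its toe at about (360,286) and its heels up at (342,231) and (385,237).

Run:
```python
from h import *
t=cv2.imread("pics/top0.png"); s=cv2.imread("pics/scene0.png")
cv2.imwrite("pics/crop.png",np.hstack([cv2.resize(t[145:295,300:425],None,fx=4,fy=4,interpolation=cv2.INTER_CUBIC)]))
def red(im,x0,x1,y0,y1):
    h=cv2.cvtColor(im,cv2.COLOR_BGR2HSV); m=((h[...,0]<8)|(h[...,0]>172))&(h[...,1]>170)&(h[...,2]>100)
    ys,xs=np.nonzero(m[y0:y1,x0:x1]); return xs.mean()+x0,ys.mean()+y0,len(xs)
a=red(t,350,380,205,235); b=red(s,318,340,180,205); print(a,b)
o1,d1=ray("top",*a[:2]); o2,d2=ray("scene",*b[:2])
A=np.c_[d1,-d2]; k=np.linalg.lstsq(A,o2-o1,rcond=None)[0]
p1=o1+k[0]*d1;p2=o2+k[1]*d2; print("knob",p1.round(4),p2.round(4))
# shoe mask
g=cv2.cvtColor(t,cv2.COLOR_BGR2HSV)
m=np.zeros(t.shape[:2],np.uint8); m[222:295,322:398]=((g[...,2]>125)&(g[...,1]<60))[222:295,322:398]
c=max(cv2.findContours(m,cv2.RETR_EXTERNAL,cv2.CHAIN_APPROX_NONE)[0],key=cv2.contourArea)[:,0]
P=np.array([onz("top",u,v,0.007)[:2] for u,v in c]); print(len(P),P.min(0),P.max(0))
print(cv2.boundingRect(c)); r=cv2.minAreaRect(P.astype(np.float32)*1000);print("rect",r)
np.save("P.npy",P)
h=(g[...,0]>100)&(g[...,0]<125)&(g[...,1]>150); h[:, :320]=0;h[:,420:]=0;h[:140]=0;h[240:]=0
c=max(cv2.findContours(h.astype(np.uint8),cv2.RETR_EXTERNAL,cv2.CHAIN_APPROX_NONE)[0],key=cv2.contourArea)
print(cv2.boundingRect(c))
```

```text
(np.float64(364.5576923076923), np.float64(219.71153846153845), 52) (np.float64(327.8679245283019), np.float64(191.1509433962264), 53)
knob [ 0.5931 -0.1456  0.151 ] [ 0.5933 -0.1455  0.151 ]
352 [ 0.43436501 -0.23285449] [ 0.61215911 -0.04869417]
(322, 222, 76, 73)
rect ((523.174560546875, -139.75294494628906), (182.40771484375, 173.98568725585938), 88.73536682128906)
(348, 153, 49, 34)
```

View pics/crop.png

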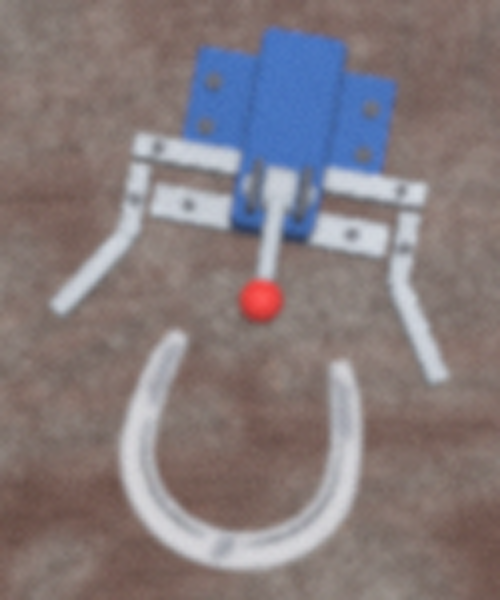

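Run:
```python
from h import *
t=cv2.imread("pics/top0.png")
M=camera_model("top")
q=lambda u,v,z: onz("top",300+(u+.5)/4-.5,145+(v+.5)/4-.5,z,M)[:2]
L=q(133,159,.018);R=q(427,207,.018);print("stop",L,R,np.linalg.norm(L-R)*1e3)
yj=(L-R)/np.linalg.norm(L-R); xj=np.array([yj[1],-yj[0]]); O=(L+R)/2; yaw=np.arctan2(xj[1],xj[0]);print("jig",O,yaw)
J=lambda p:(np.array([(p-O)@xj,(p-O)@yj])*1e3).round(1)
print("knob",J(np.array([.5932,-.1456])))
o=dict(headbackL=(268,28,.09),headbackR=(345,40,.09),flareL=(60,308,.016),flareR=(437,378,.016),presL=(152,200,.02),presR=(388,240,.02))
for k,v in o.items(): print(k,J(q(*v)))
g=t.astype(int); b=g.min(2)
m=np.zeros(b.shape,np.uint8); m[224:295,322:398]=(b>125)[224:295,322:398]
m=cv2.resize(np.where(m>0,1,0).astype(np.uint8),None,fx=1,fy=1)
c=max(cv2.findContours(m,cv2.RETR_EXTERNAL,cv2.CHAIN_APPROX_NONE)[0],key=cv2.contourArea)[:,0]
print(cv2.boundingRect(c))
P=np.array([onz("top",u,v,.01,M)[:2] for u,v in c])
r=cv2.minAreaRect((P*1000).astype(np.float32));print(r)
hl=q(178,332,.01);hr=q(341,362,.01);to=q(235,571,.01)
print("heels",hl,hr,np.linalg.norm(hl-hr)*1e3,"toe",to, "jig:",J(hl),J(hr),J(to))
# heel line: hl (137,55) hr (137,-49)
y=(hl-hr)/np.linalg.norm(hl-hr);x=np.array([y[1],-y[0]]);print("shoe yaw",np.arctan2(x[1],x[0]),"toe pred",hr+y*.049-x*.137, J(hr+y*.049-x*.137))
```

```text
stop [ 0.70248334 -0.07894644] [ 0.66875321 -0.25645042] 180.68033341687948
jig [ 0.68561827 -0.16769843] -0.18778569424963257
knob [-94.9   4.5]
headbackL [72.3 23.1]
headbackR [ 72.5 -21.7]
flareL [-97.4 118.7]
flareR [-101.9 -112. ]
presL [-23.6  74.7]
presR [-24.4 -69.9]
(329, 227, 62, 64)
((520.5703735351562, -138.79379272460938), (148.45663452148438, 142.42083740234375), 80.5285415649414)
heels [ 0.59673344 -0.10396165] [ 0.57626555 -0.20202162] 100.17331235973548 toe [ 0.45198477 -0.13459267] jig: [-99.2  46. ] [-101.   -54.1] [-235.7  -11.1]
shoe yaw -0.20577391333571307 toe pred [ 0.45216774 -0.12606287] [-237.1   -2.7]
```

Request:
step_arm --pt "1 2.9 2.4 0.4 0 0 -0.034" --pt "1 5.8 4.8 0.8 0 0 -0.068" --pt "1 8.7 7.2 1.2 0 0 -0.1" --pt "1 11.6 9.6 1.6 0 0 -0.134" --pt "1 14.5 12 2 0 0 -0.168" --grip_force 20

```text
time: 0.52
tool_pos: [0.302, -0.3798, 0.2466]
tool_rot: [-3.141, 0.0, 0.132]
contact_force: [0.4, -0.8, 0.5]
opening: 0.0919
grip_force: 0.0
```

Request:
step_arm --pt "1 2.9 2.4 0.4 0 0 -0.034" --pt "1 5.8 4.8 0.8 0 0 -0.068" --pt "1 8.7 7.2 1.2 0 0 -0.1" --pt "1 11.6 9.6 1.6 0 0 -0.134" --pt "1 14.5 12 2 0 0 -0.168"

```text
time: 0.93
tool_pos: [0.4471, -0.2597, 0.2667]
tool_rot: [-3.141, 0.001, -0.036]
contact_force: [0.3, -0.6, -0.6]
opening: 0.0919
grip_force: 0.0
```

Request:
step_arm --pt "1 2.4 2.2 0 0 0 -0.034" --pt "1 4.8 4.4 0 0 0 -0.068" --pt "1 7.2 6.6 0 0 0 -0.1" --pt "1 9.6 8.8 0 0 0 -0.134" --pt "1 12 11 0 0 0 -0.168"

```text
time: 1.35
tool_pos: [0.5669, -0.1498, 0.2663]
tool_rot: [-3.142, 0.001, -0.204]
contact_force: [0.6, -0.3, 0.2]
opening: 0.0919
grip_force: 0.0
```

Run:
```python
from h import *
M=camera_model("wrist"); im=snap("wrist","w1"); s=observe()
print(s["time"],s["tool_pos"],s["tool_rot"],s["qpos"].round(2),s["contact_force"].round(2))
print(np.linalg.inv(M["world_to_cam"])[:3].round(3).tolist(),M["vfov"],M["cx"],M["cy"])
print(proj("wrist",[.5932,-.1456,.151],M),proj("wrist",[.452,-.128,.01],M))
```

```text
1.4 [ 0.57028088 -0.14575976  0.26585514] [-3.13837559e+00 -8.62269342e-04 -2.02551516e-01] [-0.38  0.44  1.27  0.    1.43  1.39] [-0.43  3.29 -0.43]
[[-0.202, 0.94, 0.274, 0.64], [-0.979, -0.195, -0.056, -0.165], [0.001, -0.279, 0.96, 0.424]] 65.70646984690485 324.5937587100497 235.93878471867777
[310.92912844 197.42293665] [325.46259699 291.69389327]
```

View pics/w1.png

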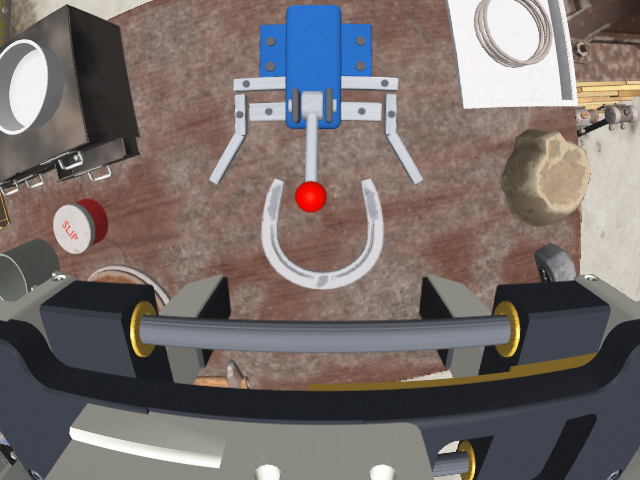

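The wrist view shows the knob at (311,197), the stop bar's front edge from (234,91) to (397,90), the shoe's toe at (322,289), and its heel tips at (277,180) and (368,180). The predicted points agree. I'll refine the jig pose from this view.

Run:
```python
from h import *
# camera moved since? use saved pose print via current model (arm held)
M=camera_model("wrist")
q=lambda u,v,z: onz("wrist",u,v,z,M)[:2]
L=q(234,91,.018);R=q(398,90,.018);print("stop",L,R,np.linalg.norm(L-R))
yj=(L-R)/np.linalg.norm(L-R); xj=np.array([yj[1],-yj[0]]); O=(L+R)/2; print("jig",O,np.arctan2(xj[1],xj[0]))
J=lambda p:(np.array([(p-O)@xj,(p-O)@yj])*1e3).round(1)
for k,v in dict(hb1=(288,7,.09),hb2=(339,7,.09),hf1=(287,128,.056),hf2=(340,128,.056),fl=(214,183,.016),fr=(418,182,.016),p1=(246,121,.018),p2=(385,121,.018),knob=(310.8,197,.151),hl=(278,180,.01),hr=(367,180,.01),toe=(322,289,.01)).items(): print(k,J(q(*v)),q(*v).round(4))
```

```text
stop [ 0.7091043  -0.07343473] [ 0.67318875 -0.24806088] 0.17828128769116863
jig [ 0.69114652 -0.16074781] -0.2028425307172412
hb1 [69.3 22.9] [ 0.7636 -0.1523]
hb2 [ 68.6 -22.7] [ 0.7538 -0.1968]
hf1 [-43.7  27. ] [ 0.6538 -0.1255]
hf2 [-44.  -24.8] [ 0.6431 -0.1762]
fl [-102.6  116. ] [ 0.614  -0.0265]
fr [-101.8 -114.7] [ 0.5683 -0.2526]
p1 [-34.2  76. ] [ 0.673  -0.0795]
p2 [-34.9 -75.1] [ 0.6418 -0.2272]
knob [-95.9   0.2] [ 0.5972 -0.1412]
hl [-101.4   42.7] [ 0.6004 -0.0985]
hr [-101.4  -57.3] [ 0.5802 -0.1964]
toe [-234.    -6.5] [ 0.4606 -0.12  ]
```

Request:
step_arm --pt "1 2.7 0.5 0 0 0 0" --pt "1 2.7 0.5 -3.5 0 0 0" --pt "1 2.7 0.5 -7 0 0 0" --pt "1 2.7 0.5 -9 0 0 0" --pt "1 2.7 0.5 -9 0 0 0"

```text
time: 1.82
tool_pos: [0.5901, -0.1452, 0.171]
tool_rot: [-3.14, 0.011, -0.202]
contact_force: [0.3, -1.1, 0.3]
opening: 0.0919
grip_force: 0.0
```

Run:
```python
from h import *
M=camera_model("wrist"); im=snap("wrist","w2"); s=observe()
print(s["tool_pos"],s["tool_rot"],proj("wrist",[.5932,-.1456,.151],M))
h=cv2.cvtColor(im,cv2.COLOR_BGR2HSV); m=((h[...,0]<8)|(h[...,0]>172))&(h[...,1]>170)&(h[...,2]>100)
n,l,st,c=cv2.connectedComponentsWithStats(m.astype(np.uint8))
for i in range(1,n):
    if st[i,4]>200: print(st[i],c[i],onz("wrist",*c[i],.151,M))
```

```text
[ 0.5915681  -0.14581161  0.17423446] [-3.1406812   0.00597571 -0.20201281] [322.96038002 272.38794911]
[ 33 232  41  31 532] [ 55.31015038 244.2612782 ] [0.63996706 0.01215478 0.151     ]
[ 300  249   45   44 1595] [321.79184953 270.169279  ] [ 0.59452447 -0.14526249  0.151     ]
```

Request:
step_arm --pt "1 0.1 0 -2 0 0 0" --pt "1 0.1 0 -4.2 0 0 0" --pt "0.2 0.1 0 -4.2 0 0 0" --pt "0.1 0.1 0 -4.2 0 0 0" --pt "0 0.1 0 -4.2 0 0 0" --grip_force 20

```text
time: 2.28
tool_pos: [0.5951, -0.1468, 0.1371]
tool_rot: [3.141, -0.003, -0.202]
contact_force: [-0.1, 0.0, 0.8]
opening: 0.0761
grip_force: 0.0
```

Request:
step_arm --pt "0 0 0 0 0 0 0" --pt "0 0 0 0 0 0 0" --pt "0 0 0 0 0 0 0" --pt "0 0 0 0 0 0 0"

```text
time: 2.62
tool_pos: [0.5943, -0.1464, 0.1355]
tool_rot: [3.141, -0.001, -0.202]
contact_force: [-0.2, 0.5, -0.3]
opening: 0.0499
grip_force: 0.0
```

Request:
step_arm --pt "0 0 0 -0.2 0 0 0" --pt "0 0 0 -0.2 0 0 0" --pt "0 0 0 -0.2 0 0 0" --pt "0 0 0 -0.2 0 0 0" --pt "0 0 0 -0.2 0 0 0"

```text
time: 3.03
tool_pos: [0.5942, -0.1447, 0.1325]
tool_rot: [-3.139, 0.001, -0.202]
contact_force: [0.8, 6.1, -0.1]
opening: 0.0224
grip_force: 20.0
```

Request:
step_arm --pt "0 0 0 0 0 0 0" --pt "0 0 0 0 0 0 0"

```text
time: 3.2
tool_pos: [0.5943, -0.1447, 0.1326]
tool_rot: [-3.139, 0.0, -0.202]
contact_force: [1.3, 6.0, 0.6]
opening: 0.0226
grip_force: 20.0
```

Request:
step_arm --pt "0 0.5 0 0.65 0 0 0" --pt "0 1.0 -0.1 1.2 0 0 0" --pt "0 1.6 -0.25 1.8 0 0 0" --pt "0 2.3 -0.4 2.3 0 0 0" --pt "0 3.0 -0.5 2.7 0 0 0"

```text
time: 3.62
tool_pos: [0.6241, -0.1508, 0.1606]
tool_rot: [-3.141, 0.002, -0.202]
contact_force: [-3.7, 2.8, -0.5]
opening: 0.0226
grip_force: 20.0
```

Request:
step_arm --pt "0 0.75 -0.15 0.35 0 0 0" --pt "0 1.55 -0.3 0.6 0 0 0" --pt "0 2.35 -0.5 0.8 0 0 0" --pt "0 3.2 -0.65 0.9 0 0 0" --pt "0 4.0 -0.8 0.9 0 0 0"

```text
time: 4.03
tool_pos: [0.6651, -0.1593, 0.1711]
tool_rot: [3.141, -0.002, -0.202]
contact_force: [-2.6, 1.8, 6.2]
opening: 0.0225
grip_force: 20.0
```

Request:
step_arm --pt "0 0.4 -0.1 0 0 0 0" --pt "0 0.8 -0.15 -0.1 0 0 0" --pt "0 1.1 -0.2 -0.1 0 0 0" --pt "0 1.2 -0.25 -0.1 0 0 0" --pt "0 1.2 -0.25 -0.1 0 0 0"

```text
time: 4.45
tool_pos: [0.6776, -0.162, 0.1702]
tool_rot: [3.141, -0.004, -0.202]
contact_force: [0.7, 1.7, 5.3]
opening: 0.0225
grip_force: 20.0
```

Request:
step_arm --pt "0 0.2 -0.05 0 0 0 0" --pt "0 0.4 -0.1 0 0 0 0" --pt "0 0.4 -0.1 0 0 0 0"

```text
time: 4.7
tool_pos: [0.6799, -0.1625, 0.1698]
tool_rot: [-3.141, 0.0, -0.202]
contact_force: [-6.0, 3.4, 8.9]
opening: 0.0225
grip_force: 20.0
```

Request:
step_arm --pt "0.3 -0.3 0.1 0 0 0 0" --pt "1 -0.3 0.1 0 0 0 0" --pt "1 -0.3 0.1 0 0 0 0" --pt "1 -0.3 0.1 0 0 0 0" --pt "1 -0.3 0.1 0 0 0 0"

```text
time: 5.12
tool_pos: [0.6771, -0.1621, 0.1675]
tool_rot: [3.141, 0.0, -0.202]
contact_force: [-0.2, -1.8, 0.4]
opening: 0.0497
grip_force: 0.0
```

Request:
step_arm --pt "1 0 0 3 0 0 0" --pt "1 0 0 7 0 0 0" --pt "1 -4 0.8 8 0 0 0" --pt "1 -8 1.6 8 0 0 0" --pt "1 -12 2.2 8 0 0 0"

```text
time: 5.53
tool_pos: [0.5565, -0.1396, 0.2483]
tool_rot: [3.141, -0.002, -0.202]
contact_force: [-0.2, 0.2, 0.7]
opening: 0.0829
grip_force: 0.0
```

Request:
step_arm --pt "1 -3.5 0.6 0 0 0 0" --pt "1 -7 1.2 0 0 0 0" --pt "1 -10 1.8 0 0 0 0" --pt "1 -13 2.2 0 0 0 0" --pt "1 -13 2.2 0 0 0 0"

```text
time: 5.95
tool_pos: [0.4225, -0.1165, 0.2478]
tool_rot: [-3.142, 0.003, -0.202]
contact_force: [0.7, 0.0, -0.4]
opening: 0.0919
grip_force: 0.0
```

Run:
```python
from h import *
read_camera("top"); read_camera("top"); s=observe()
M=camera_model("wrist"); im=snap("wrist","w3"); import json
json.dump({k:np.array(v).tolist() for k,v in M.items()},open("w3.json","w"))
print(s["time"],s["tool_pos"],s["tool_rot"])
h=cv2.cvtColor(im,cv2.COLOR_BGR2HSV); m=((h[...,0]<8)|(h[...,0]>172))&(h[...,1]>170)&(h[...,2]>100)
n,l,st,c=cv2.connectedComponentsWithStats(m.astype(np.uint8))
for i in range(1,n):
    if st[i,4]>200: print(st[i],c[i],onz("wrist",*c[i],.186,M))
```

```text
6.05 [ 0.42699738 -0.11798528  0.24845814] [ 3.14103370e+00 -1.77775943e-03 -2.02887760e-01]
[ 67  91  26  48 615] [ 82.02601626 113.90731707] [0.55444136 0.02252155 0.186     ]
```

View pics/w3.png

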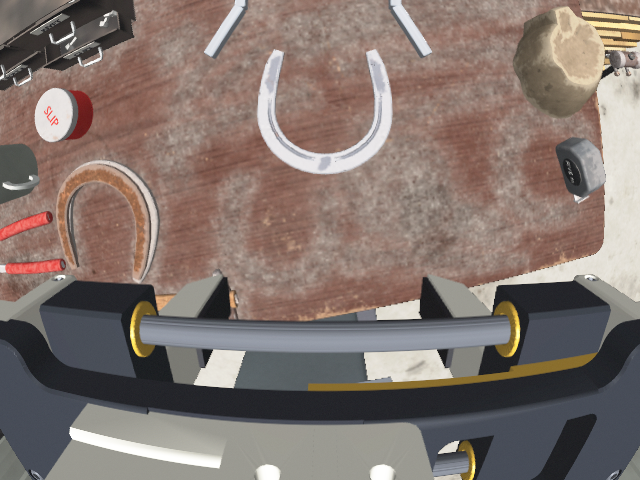

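The wrist view shows the shoe undisturbed, with its toe at (325,173), sides at 258 and 391 and heels at (278,51) and (374,51). The flare tips are at (208,55) and (429,52). I'll check the lever in the fixed cameras.

Run:
```python
from h import *; import json
M=json.load(open("w3.json"))
O=np.array([.687,-.165]);a=-.203;xj=np.array([np.cos(a),np.sin(a)]);yj=np.array([-xj[1],xj[0]])
J=lambda p:(np.array([(p[:2]-O)@xj,(p[:2]-O)@yj])*1e3).round(1)
for k,v in dict(toe=(325,173,.01),L=(258,105,.01),R=(391,105,.01),hl=(278,51,.01),hr=(374,51,.01),fl=(208,55,.016),fr=(429,53,.016)).items(): p=onz("wrist",*v,M);print(k,p[:2].round(4),J(p))
s=snap("scene","s1");t=snap("top","t1")
def red(im,x0,x1,y0,y1):
    h=cv2.cvtColor(im,cv2.COLOR_BGR2HSV); m=((h[...,0]<8)|(h[...,0]>172))&(h[...,1]>170)&(h[...,2]>100)
    ys,xs=np.nonzero(m[y0:y1,x0:x1]); return xs.mean()+x0,ys.mean()+y0
A=red(t,345,390,160,235);B=red(s,285,350,150,205);print(A,B)
o1,d1=ray("top",*A); o2,d2=ray("scene",*B)
k=np.linalg.lstsq(np.c_[d1,-d2],o2-o1,rcond=None)[0]; p=o1+k[0]*d1;print("knob",p,o2+k[1]*d2,J(p))
s=observe();print(s["tool_pos"],J(s["tool_pos"]))
```

```text
toe [ 0.4559 -0.1253] [-234.4   -7.7]
L [ 0.5428 -0.0709] [-160.2   63.1]
R [ 0.5144 -0.2086] [-160.2  -77.5]
hl [ 0.5957 -0.1036] [-101.8   41.7]
hr [ 0.5755 -0.2026] [-101.7  -59.3]
fl [ 0.6105 -0.03  ] [-102.2  116.8]
fr [ 0.5642 -0.26  ] [-101.2 -117.8]
(np.float64(372.77358490566036), np.float64(178.50943396226415)) (np.float64(305.3695652173913), np.float64(164.32608695652175))
knob [ 0.67361005 -0.16292014  0.18804555] [ 0.67386596 -0.162718    0.18809156] [-13.5  -0.7]
[ 0.42820567 -0.11822197  0.24784722] [-262.9   -6.4]
```

Request:
step_arm --pt "1 0 0 -4 0 0 0" --pt "1 0 -0.1 -8 0 0 0" --pt "1 0 -0.1 -12 0 0 0" --pt "1 0 -0.1 -16 0 0 0" --pt "1 0 -0.1 -20 0 0 0"

```text
time: 6.62
tool_pos: [0.428, -0.119, 0.0458]
tool_rot: [3.141, -0.001, -0.202]
contact_force: [0.6, -0.5, -0.3]
opening: 0.0918
grip_force: 0.0
```

Request:
step_arm --pt "1 0 0 -2 0 0 0" --pt "1 0 0 -4 0 0 0" --pt "1 0 0 -4.3 0 0 0" --pt "1 0 0 -4.3 0 0 0"

```text
time: 6.95
tool_pos: [0.427, -0.1186, 0.0034]
tool_rot: [-3.141, 0.003, -0.202]
contact_force: [-1.3, -0.3, 0.9]
opening: 0.0916
grip_force: 0.0
```

Request:
step_arm --pt "1 1.5 -0.3 0 0 0 0" --pt "1 2.7 -0.55 0 0 0 0" --pt "1 3.3 -0.7 0 0 0 0" --pt "1 3.9 -0.8 0 0 0 0" --pt "1 4.5 -0.9 0 0 0 0"

```text
time: 7.37
tool_pos: [0.4721, -0.1277, 0.0054]
tool_rot: [3.142, 0.001, -0.202]
contact_force: [-2.9, 0.4, 2.1]
opening: 0.0916
grip_force: 2.1
```

Request:
step_arm --pt "1 0.7 0 0 0 0 0" --pt "1 1.4 0 0 0 0 0" --pt "1 2.1 0 0 0 0 0" --pt "1 2.8 0 0 0 0 0" --pt "1 3.5 0 0 0 0 0"

```text
time: 7.78
tool_pos: [0.5077, -0.1277, 0.0048]
tool_rot: [3.141, 0.0, -0.202]
contact_force: [-3.5, -0.6, 4.8]
opening: 0.0915
grip_force: 2.6
```

Run:
```python
from h import *; import json
s=observe()
O=np.array([.687,-.165]);a=-.203;xj=np.array([np.cos(a),np.sin(a)]);yj=np.array([-xj[1],xj[0]])
J=lambda p:(np.array([(p[:2]-O)@xj,(p[:2]-O)@yj])*1e3).round(1)
print(s["tool_pos"],J(s["tool_pos"]),s["contact_force"])
M=camera_model("wrist"); im=snap("wrist","w4"); json.dump({k:np.array(v).tolist() for k,v in M.items()},open("w4.json","w"))
```

```text
[ 0.50766512 -0.12774909  0.00481923] [-183.2    0.3] [-3.49888357 -0.55916591  4.79196736]
```

View pics/w4.png

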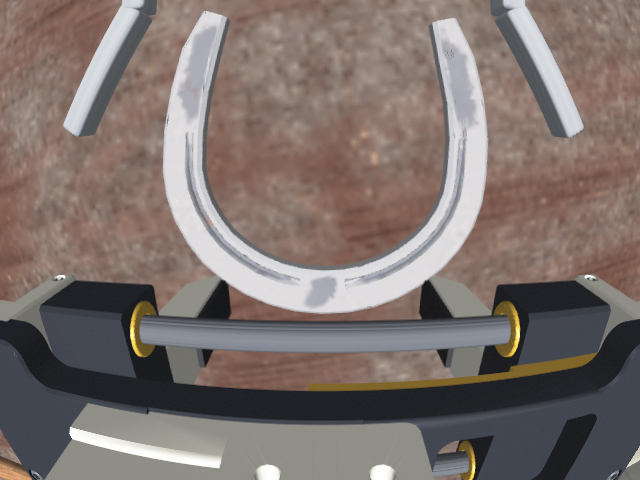

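The cradle holds the toe between the fingers, with the heels at (213,14) and (444,20). The shoe is centred between the flares at (80,132) and (570,132), and turned very slightly.

Run:
```python
from h import *; import json
M=json.load(open("w4.json"))
O=np.array([.687,-.165]);a=-.203;xj=np.array([np.cos(a),np.sin(a)]);yj=np.array([-xj[1],xj[0]])
J=lambda p:(np.array([(p[:2]-O)@xj,(p[:2]-O)@yj])*1e3).round(1)
for k,v in dict(toe=(325,313,.01),hl=(215,13,.01),hr=(444,20,.01),L=(164,160,.01),R=(487,160,.01),fl=(65,128,.016),fr=(582,128,.016)).items(): p=onz("wrist",*v,M);print(k,J(p))
```

```text
toe [-190.    -0.5]
hl [-56.1  45.6]
hr [-58.8 -50.2]
L [-118.8   69.5]
R [-118.7  -70.9]
fl [-99.5 119.7]
fr [ -99.5 -118.9]
```

Request:
step_arm --pt "1 0.7 -0.15 0 0 0 0" --pt "1 1.4 -0.3 0 0 0 0" --pt "1 2.1 -0.45 0 0 0 0" --pt "1 2.8 -0.6 0 0 0 0" --pt "1 3.5 -0.7 0 0 0 0"

```text
time: 8.25
tool_pos: [0.5429, -0.1351, 0.0047]
tool_rot: [3.141, -0.0, -0.202]
contact_force: [-1.6, -0.1, 1.7]
opening: 0.0918
grip_force: 1.9
```

Request:
step_arm --pt "1 0.4 -0.1 0 0 0 0" --pt "1 0.8 -0.15 0 0 0 0" --pt "1 1.2 -0.25 0 0 0 0" --pt "1 1.2 -0.25 0 0 0 0"

```text
time: 8.58
tool_pos: [0.555, -0.1375, 0.0048]
tool_rot: [3.141, -0.001, -0.202]
contact_force: [-0.4, -0.8, 0.2]
opening: 0.0918
grip_force: 0.8
```

Request:
step_arm --pt "1 0.3 -0.06 0 0 0 0" --pt "1 0.6 -0.12 0 0 0 0" --pt "1 0.6 -0.12 0 0 0 0"

```text
time: 8.83
tool_pos: [0.5604, -0.1386, 0.0047]
tool_rot: [3.141, -0.0, -0.202]
contact_force: [-1.0, 0.7, 1.5]
opening: 0.0917
grip_force: 1.1
```

Request:
step_arm --pt "1 0.2 -0.04 0 0 0 0" --pt "1 0.3 -0.06 0 0 0 0" --pt "1 0.3 -0.06 0 0 0 0"

```text
time: 9.08
tool_pos: [0.5612, -0.1387, 0.0045]
tool_rot: [-3.142, 0.005, -0.202]
contact_force: [-7.1, 0.8, 5.1]
opening: 0.0917
grip_force: 4.2
```

Request:
step_arm --pt "1 0.2 -0.04 0 0 0 0" --pt "1 0.3 -0.06 0 0 0 0" --pt "1 0.3 -0.06 0 0 0 0"

```text
time: 9.33
tool_pos: [0.5618, -0.1388, 0.0042]
tool_rot: [-3.141, 0.01, -0.202]
contact_force: [-14.8, 0.9, 9.6]
opening: 0.0916
grip_force: 8.1
```

Request:
step_arm --pt "1 0.2 -0.04 0 0 0 0" --pt "1 0.2 -0.04 0 0 0 0"

```text
time: 9.5
tool_pos: [0.5621, -0.1389, 0.0041]
tool_rot: [-3.141, 0.014, -0.201]
contact_force: [-20.5, 1.2, 13.6]
opening: 0.0916
grip_force: 11.1
```

Run:
```python
from h import *; import json
M=camera_model("wrist"); im=snap("wrist","w5"); json.dump({k:np.array(v).tolist() for k,v in M.items()},open("w5.json","w"))
s=observe();print(s["tool_pos"],s["contact_force"],s["torque"])
```

```text
[ 0.56210691 -0.13889957  0.00411468] [-20.75466849   0.26407584  12.07130343] [0.21486588 3.47261788 0.09090857]
```

View pics/w5.png

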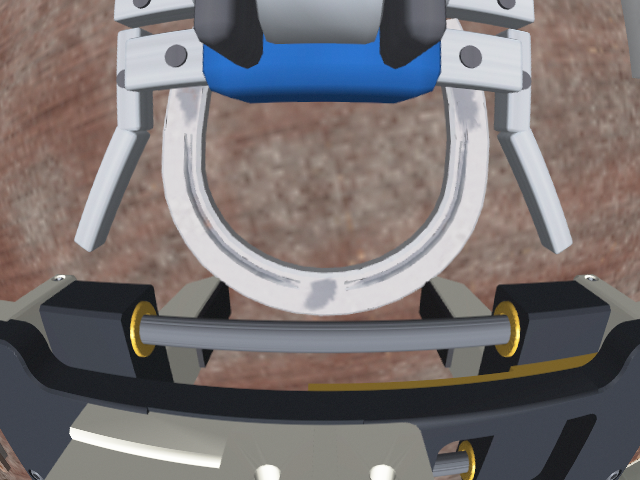

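Request:
step_arm --pt "1 -1.5 0.3 0 0 0 0" --pt "1 -3 0.6 0 0 0 0" --pt "0 -4.5 0.9 0 0 0 0" --pt "0 -4.5 0.9 0 0 0 0" --pt "0 -4.5 0.9 0 0 0 0"

```text
time: 9.97
tool_pos: [0.5236, -0.1313, 0.0051]
tool_rot: [3.141, -0.001, -0.203]
contact_force: [-0.2, -0.1, -0.2]
opening: 0.0763
grip_force: 0.0
```

Request:
step_arm --pt "0 0 0 0 0 0 0" --pt "0 0 0 0 0 0 0" --pt "0 0 0 0 0 0 0" --pt "0 0 0 0 0 0 0" --pt "0 0 0 0 0 0 0"

```text
time: 10.38
tool_pos: [0.5234, -0.1311, 0.0047]
tool_rot: [3.141, -0.0, -0.202]
contact_force: [0.7, 0.3, 0.2]
opening: 0.043
grip_force: 0.0
```

Request:
step_arm --pt "0 0 0 0 0 0 0" --pt "0 0 0 0 0 0 0" --pt "0 0 0 0 0 0 0" --pt "0 0 0 0 0 0 0" --pt "0 0 0 0 0 0 0"

```text
time: 10.8
tool_pos: [0.5231, -0.1311, 0.0048]
tool_rot: [3.142, -0.0, -0.202]
contact_force: [-0.0, -0.6, -0.2]
opening: 0.0096
grip_force: 0.0
```

Run:
```python
from h import *; import json
M=camera_model("wrist"); im=snap("wrist","w6"); json.dump({k:np.array(v).tolist() for k,v in M.items()},open("w6.json","w"))
s=observe();p=s["tool_pos"];print(s["time"],p,s["opening"],s["contact_force"])
O=np.array([.687,-.165]);a=-.203;xj=np.array([np.cos(a),np.sin(a)]);yj=np.array([-xj[1],xj[0]])
print((p[:2]-O)@xj,(p[:2]-O)@yj)
```

```text
10.85 [ 0.52306536 -0.13108341  0.00474128] 0.005579851981295147 [-0.03145631 -0.31911253 -0.93332301]
-0.16740630836440393 0.00016951400747648726
```

View pics/w6.png

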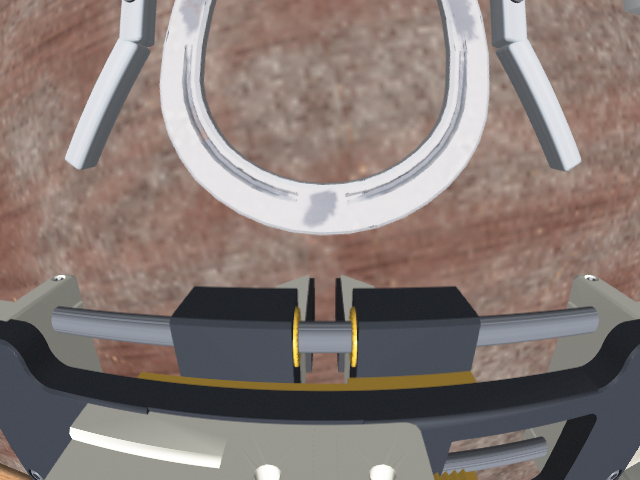

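The shoe sits centred, with its toe at (325,234) and the closed fingers behind it at (325,300). Now I'll press the toe centre so the heels square up on the stop.

Request:
step_arm --pt "0 0.8 -0.16 0 0 0 0" --pt "0 1.4 -0.28 0 0 0 0" --pt "0 1.8 -0.36 0 0 0 0" --pt "0 2.1 -0.42 0 0 0 0" --pt "0 2.1 -0.42 0 0 0 0"

```text
time: 11.27
tool_pos: [0.5436, -0.1352, 0.0045]
tool_rot: [3.142, 0.002, -0.202]
contact_force: [-3.2, 0.7, 1.9]
opening: 0.0008
grip_force: 1.4
```

Request:
step_arm --pt "0 0.2 -0.04 0 0 0 0" --pt "0 0.4 -0.08 0 0 0 0" --pt "0 0.4 -0.08 0 0 0 0"

```text
time: 11.52
tool_pos: [0.5443, -0.1353, 0.0042]
tool_rot: [-3.141, 0.009, -0.202]
contact_force: [-13.4, -0.4, 9.2]
opening: 0.0004
grip_force: 6.8
```

Request:
step_arm --pt "0 0.3 -0.06 0 0 0 0" --pt "0 0.3 -0.06 0 0 0 0"

```text
time: 11.68
tool_pos: [0.5448, -0.1354, 0.0041]
tool_rot: [-3.141, 0.015, -0.201]
contact_force: [-21.4, 1.0, 15.8]
opening: 0.0001
grip_force: 11.0
```

Request:
step_arm --pt "0 -1.5 0.3 0 0 0 0" --pt "0.2 -4 0.8 0 0 0 0" --pt "0.4 -4 0.8 4 0 0 0" --pt "0.6 -4 0.8 8 0 0 0" --pt "0.6 -4 0.8 12 0 0 0"

```text
time: 12.1
tool_pos: [0.5105, -0.1284, 0.1258]
tool_rot: [-3.141, 0.001, -0.202]
contact_force: [1.1, 0.2, -0.9]
opening: 0.0226
grip_force: 0.0
```

Request:
step_arm --pt "0.6 0 0 4 0 0 0" --pt "0.6 0 0 8 0 0 0" --pt "0.6 0 0 11 0 0 0" --pt "0.6 0 0 11.5 0 0 0" --pt "0.6 0 0 11.5 0 0 0"

```text
time: 12.52
tool_pos: [0.5124, -0.1291, 0.2422]
tool_rot: [3.14, -0.006, -0.202]
contact_force: [-0.2, 0.6, -1.1]
opening: 0.0534
grip_force: 0.0
```

Run:
```python
from h import *
for i in range(2): read_camera("top")
s=observe();print(s["time"],s["tool_pos"],s["opening"])
M=camera_model("wrist"); im=snap("wrist","w7")
O=np.array([.687,-.165]);a=-.203;xj=np.array([np.cos(a),np.sin(a)]);yj=np.array([-xj[1],xj[0]])
J=lambda p:(np.array([(p[:2]-O)@xj,(p[:2]-O)@yj])*1e3).round(1)
h=cv2.cvtColor(im,cv2.COLOR_BGR2HSV); m=((h[...,0]<8)|(h[...,0]>172))&(h[...,1]>170)&(h[...,2]>100)
n,l,st,c=cv2.connectedComponentsWithStats(m.astype(np.uint8))
for i in range(1,n):
    if st[i,4]>200: p=onz("wrist",*c[i],.187,M);print(st[i],p,J(p))
```

```text
12.6167 [ 0.51071277 -0.12845026  0.2386703 ] 0.05488412192074286
[ 68 156  29  50 656] [0.59427004 0.01303401 0.187     ] [-126.7  155.7]
```

View pics/w7.png

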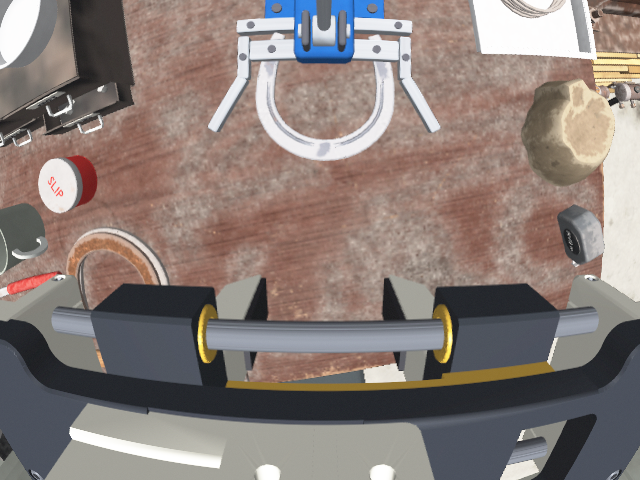

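Request:
step_arm --pt "0.6 3.5 -0.7 0 0 0 0" --pt "0.6 7 -1.45 0 0 0 0" --pt "0.6 10.5 -2.2 0 0 0 0" --pt "0.6 14 -2.9 0 0 0 0" --pt "0.6 16.4 -3.4 0 0 0 0"

```text
time: 13.08
tool_pos: [0.6767, -0.1629, 0.2363]
tool_rot: [-3.141, 0.004, -0.202]
contact_force: [0.5, -1.2, 0.0]
opening: 0.0551
grip_force: 0.0
```

Request:
step_arm --pt "0.6 0 0 0 0 0 0" --pt "0.6 0 0 -3 0 0 0" --pt "0.6 0 0 -6 0 0 0" --pt "0.4 0 0 -7 0 0 0" --pt "0 0 0 -7 0 0 0" --grip_force 40

```text
time: 13.5
tool_pos: [0.6724, -0.1618, 0.1647]
tool_rot: [-3.14, 0.01, -0.202]
contact_force: [-0.4, 0.1, -0.3]
opening: 0.0459
grip_force: 0.0
```

Request:
step_arm --pt "0 0 0 0 0 0 0" --pt "0 0 0 0 0 0 0" --pt "0 0 0 0 0 0 0" --pt "0 0 0 0 0 0 0" --pt "0 0 0 0 0 0 0"

```text
time: 13.92
tool_pos: [0.6761, -0.1617, 0.172]
tool_rot: [-3.14, -0.004, -0.202]
contact_force: [0.3, 4.3, 5.6]
opening: 0.0217
grip_force: 40.0
```

Request:
step_arm --pt "0 -0.8 0.15 0.05 0 0 0" --pt "0 -1.65 0.35 0.05 0 0 0" --pt "0 -2.5 0.5 -0.05 0 0 0" --pt "0 -3.3 0.65 -0.25 0 0 0" --pt "0 -4.1 0.85 -0.5 0 0 0"

```text
time: 14.33
tool_pos: [0.6356, -0.1533, 0.1671]
tool_rot: [-3.141, -0.006, -0.202]
contact_force: [4.3, 4.2, 2.2]
opening: 0.0221
grip_force: 40.0
```

Request:
step_arm --pt "0 -0.4 0.1 -0.15 0 0 0" --pt "0 -0.75 0.15 -0.35 0 0 0" --pt "0 -1.1 0.25 -0.55 0 0 0" --pt "0 -1.5 0.3 -0.8 0 0 0"

```text
time: 14.67
tool_pos: [0.6203, -0.1502, 0.1593]
tool_rot: [-3.14, -0.005, -0.202]
contact_force: [1.1, 7.9, 7.2]
opening: 0.0215
grip_force: 40.0
```

Request:
step_arm --pt "0 -0.35 0.07 -0.25 0 0 0" --pt "0 -0.65 0.13 -0.5 0 0 0" --pt "0 -0.95 0.2 -0.7 0 0 0" --pt "0 -0.95 0.2 -0.7 0 0 0"

```text
time: 15.0
tool_pos: [0.6098, -0.1479, 0.1512]
tool_rot: [-3.14, -0.002, -0.202]
contact_force: [-0.9, 6.3, 3.8]
opening: 0.022
grip_force: 40.0
```

Request:
step_arm --pt "0 -0.15 0.03 -0.15 0 0 0" --pt "0 -0.25 0.05 -0.2 0 0 0" --pt "0 -0.25 0.05 -0.2 0 0 0"

```text
time: 15.25
tool_pos: [0.6077, -0.1475, 0.1494]
tool_rot: [-3.14, -0.002, -0.202]
contact_force: [0.2, 7.0, 4.9]
opening: 0.0223
grip_force: 40.0
```

Request:
step_arm --pt "0 -0.15 0.03 -0.15 0 0 0" --pt "0 -0.3 0.06 -0.3 0 0 0" --pt "0 -0.3 0.06 -0.3 0 0 0"

```text
time: 15.5
tool_pos: [0.6061, -0.1472, 0.1477]
tool_rot: [-3.14, -0.006, -0.202]
contact_force: [2.5, 7.1, 9.0]
opening: 0.0219
grip_force: 40.0
```

Request:
step_arm --pt "0 -0.15 0.03 -0.15 0 0 0" --pt "0 -0.3 0.06 -0.3 0 0 0" --pt "0 -0.3 0.06 -0.3 0 0 0"

```text
time: 15.75
tool_pos: [0.605, -0.147, 0.1465]
tool_rot: [-3.141, -0.012, -0.202]
contact_force: [5.3, 6.2, 15.1]
opening: 0.0219
grip_force: 40.0
```

Request:
step_arm --pt "0 -0.15 0.03 -0.15 0 0 0" --pt "0 -0.25 0.05 -0.2 0 0 0" --pt "0 -0.25 0.05 -0.2 0 0 0"

```text
time: 16.0
tool_pos: [0.6046, -0.147, 0.146]
tool_rot: [-3.141, -0.018, -0.202]
contact_force: [9.3, 6.4, 18.9]
opening: 0.0222
grip_force: 40.0
```

Run:
```python
from h import *
s=snap("scene","s2");t=snap("top","t2")
print(observe()["contact_force"],observe()["tool_pos"])
def red(im,x0,x1,y0,y1):
    h=cv2.cvtColor(im,cv2.COLOR_BGR2HSV); m=((h[...,0]<8)|(h[...,0]>172))&(h[...,1]>170)&(h[...,2]>100)
    ys,xs=np.nonzero(m[y0:y1,x0:x1]); return len(xs), xs.mean()+x0,ys.mean()+y0
print(red(s,285,350,150,215))
```

```text
[ 9.8699751   5.5679699  18.12241414] [ 0.6045609  -0.14693159  0.14598755]
(32, np.float64(326.8125), np.float64(183.28125))
```

Request:
step_arm --pt "0.7 0 0 0 0 0 0" --pt "0.7 0 0 0 0 0 0" --pt "0.7 0 0 0 0 0 0" --pt "0.7 0 0 0 0 0 0" --pt "0.7 0 0 0 0 0 0"

```text
time: 16.52
tool_pos: [0.598, -0.1473, 0.1392]
tool_rot: [3.141, 0.001, -0.203]
contact_force: [-0.4, -0.3, -0.9]
opening: 0.0506
grip_force: 0.0
```

Request:
step_arm --pt "0.7 0 0 2 0 0 0" --pt "0.7 0 0 5 0 0 0" --pt "0.7 0 0 9 0 0 0" --pt "0.7 -3 0.6 11 0 0 0" --pt "0.7 -7 1.4 11 0 0 0"

```text
time: 16.93
tool_pos: [0.5314, -0.1345, 0.2538]
tool_rot: [3.139, -0.01, -0.202]
contact_force: [-1.0, -0.5, 0.3]
opening: 0.0642
grip_force: 0.0
```

Request:
step_arm --pt "0.7 -4 0.8 0 0 0 0" --pt "0.7 -7 1.4 0 0 0 0" --pt "0.7 -7 1.4 0 0 0 0"

```text
time: 17.18
tool_pos: [0.4532, -0.1174, 0.2495]
tool_rot: [-3.141, 0.005, -0.203]
contact_force: [0.3, 0.3, -0.3]
opening: 0.0642
grip_force: 0.0
```

Run:
```python
from h import *
read_camera("top")
w=snap("wrist","w8"); s=snap("scene","s3");t=snap("top","t3")
def red(im,x0,x1,y0,y1):
    h=cv2.cvtColor(im,cv2.COLOR_BGR2HSV); m=((h[...,0]<8)|(h[...,0]>172))&(h[...,1]>170)&(h[...,2]>100)
    ys,xs=np.nonzero(m[y0:y1,x0:x1]); print(len(xs)); return xs.mean()+x0,ys.mean()+y0
B=red(s,285,350,150,210)
A=red(t,345,390,160,235)
o1,d1=ray("top",*A); o2,d2=ray("scene",*B)
k=np.linalg.lstsq(np.c_[d1,-d2],o2-o1,rcond=None)[0]; p=o1+k[0]*d1;print("knob",p,o2+k[1]*d2)
O=np.array([.687,-.165]);a=-.203;xj=np.array([np.cos(a),np.sin(a)])
x=(p[:2]-O)@xj+.025; print("theta",np.arctan2(p[2]-.102,-x)-.5, observe()["tool_pos"],observe()["time"])
cv2.imwrite("pics/fin.png",np.hstack([cv2.resize(w[0:240,200:440],None,fx=1.66,fy=1.66),cv2.resize(s[140:300,240:400],(398,398))]))
```

```text
59
47
knob [ 0.60695111 -0.14907552  0.16625631] [ 0.60745658 -0.14869809  0.16631881]
theta 0.3485266310158406 [ 0.45957792 -0.11952219  0.24989768] 17.3833
```

View pics/fin.png

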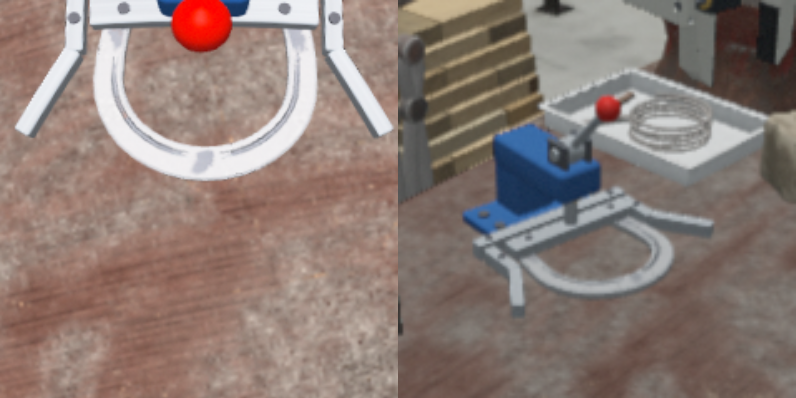

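The pictures show the lever down, with the measured angle about 0.35 rad. The presser lies on both branches, the shoe is centred, and the gripper is clear.

```bash
python3 -c "
from cell import *
print(hand_in())"
```

```text
the job is handed in; nothing more can be done
None
```

I raised the lever fully, slid the shoe back onto the stop bar, swung the lever down to about 0.35 rad to clamp it, and handed the job in at about 17 s. `hand_in()` gave no verdict, and the heels were hidden under the presser at the end, so their contact is judged from the push force against the stop. The hoof, tape measure, tin and mug were not touched.

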